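Restock the serving rack in reverse order

TASK

Move the four seasoning containers from the carrier into the bays of the empty serving rack, one per bay, in reverse order: the one nearest the carrier's handle goes into the bay farthest from the rack's handle, the next one into the next bay, and so on. Keep every container upright on the way, and leave all four standing freely on the bay floors.

Things in the scene. Friction and masses are not known exactly. Their poses are not given: they have to be found in the camera images.
- bottle_mid (a point): A tall amber spice bottle: plain straight cylinder 42 mm across up to 92 mm, blank paper band, white screw cap 38 mm across; 118 mm tall, about 160 g. This point is on its upright axis, half-way up (59 mm above its foot), where it can be gripped from above across its round body. It is closed and loose; its z axis points up and its yaw means nothing.
- jar_mid (a point): A short, squat jar: plain brown-red cylinder 45 mm across up to 60 mm, flat brass-coloured lid 48 mm across on top; 76 mm tall, about 180 g. This point is on its upright axis, half-way up (38 mm above its foot), where it can be gripped from above across its round body. It is closed and loose; its z axis points up and its yaw means nothing.
- dredger_mid (a point): A steel shaker: straight steel cylinder 44 mm across up to 78 mm, dark rim 47 mm across, low domed steel top; 100 mm tall, about 170 g. This point is on its upright axis, half-way up (50 mm above its foot), where it can be gripped from above across its round body. It is closed and loose; its z axis points up and its yaw means nothing.
- squeezer_mid (a point): A squeeze bottle: clear straight cylinder 41 mm across up to 80 mm, white collar and pointed white nozzle; rigid; 126 mm tall, about 150 g. This point is on its upright axis, half-way up (63 mm above its foot), where it can be gripped from above across its round body. It is closed and loose; its z axis points up and its yaw means nothing.
- cup_bottle: The white square cup of the carrier in which the tall spice bottle stands at the start; fixed, the four cups look alike and stand 68 mm apart. Outside 66 x 66 x 14 mm, inside 60 x 60 mm, floor 3 mm thick. Origin at the centre of its underside; axes parallel to the carrier's.
- cup_jar: The white square cup of the carrier in which the squat jar stands at the start; fixed, the four cups look alike and stand 68 mm apart. Outside 66 x 66 x 14 mm, inside 60 x 60 mm, floor 3 mm thick. Origin at the centre of its underside; axes parallel to the carrier's.
- cup_dredger: The white square cup of the carrier in which the steel shaker stands at the start; fixed, the four cups look alike and stand 68 mm apart. Outside 66 x 66 x 14 mm, inside 60 x 60 mm, floor 3 mm thick. Origin at the centre of its underside; axes parallel to the carrier's.
- cup_squeezer: The white square cup of the carrier in which the squeeze bottle stands at the start; fixed, the four cups look alike and stand 68 mm apart. Outside 66 x 66 x 14 mm, inside 60 x 60 mm, floor 3 mm thick. Origin at the centre of its underside; axes parallel to the carrier's.
- carrier: Carrier, full at the start, left or right: fixed grey plate 310 x 78 x 6 mm with the four white cups in a row, centred at 102, 34, -34 and -102 mm along x. Black upright bow handle, 55 mm high, at its +x end, 152 mm from the origin. Origin on the table under the middle of the row; x along the row towards the handle, z up.
- rack: Serving rack, empty at the start: fixed dark steel trough 276 x 72 x 20 mm with four square bays in a row, 64 x 64 mm inside, centred at 102, 34, -34 and -102 mm along x. Bay floor 4 mm above the table, walls 4 mm thick, dividers 18 mm high. Black upright bow handle, 55 mm high, at its +x end, 153 mm from the origin. Origin on the table under the middle of the row; x along the row towards the handle, z up.

How it is judged:
By the outcome, as a careful person would: the job done as asked, in the order asked, and still so for the second after the job is handed in, with the robot touching nothing.
It also fails if it takes over 109 s, if anything falls off the work surface, if the arm or the gripper's body presses on something with over 40 N, if the wrist force passes 120 N, or if a joint passes its speed limit or range.

ROBOT

A 6-joint arm with a two-finger parallel gripper is mounted at the origin on the work surface. World frame = base frame: x ahead of the robot, y to its left, z up, the work surface at z = 0. Lengths are in m, angles in rad, forces in N, time in s.
With the tool pointing down it reaches from about 0.325 to 0.85 m from the base axis. Payload 15.5 kg.
Tool frame: the origin (TCP) lies at the very end of the fingers, on their centre line; the grasp point (between the pads) lies 19 mm behind it (arm.hold_point_z is the distance from the TCP to the grasp point, in m); z points along the fingers, y is the direction in which the jaws open and shut (so a half turn about z gives the same grasp; the last joint's range is limited). The gripper opens to 91 mm and grips with 3 to 60 N. Pads are 32 mm wide; open, the fingers measure 118 mm over their backs; the gripper's body (76 mm by 178 mm) begins 60 mm behind the grasp point.
Start: joints at [1.099, 0.494, 1.345, -0, 1.302, -0.096], TCP at [0.229, 0.581, 0.214] pointing down, gripper open.
Joint ranges: [-2.91, 2.91], [-0.82, 2.16], [0.22, 2.67], [-1.22, 4.37], [0.12, 2.79], [-3.08, 3.08]. Speed limits (rad/s): [1.89, 1.89, 2.57, 3.01, 3.01, 3.01].

INTERFACE

Orientations are given as a unit quaternion [x, y, z, w].
In Python, from cell import arm gives the robot as it stands.
- The arm moves only by the shell command python3 -m creep 'ROWS' [FORCE]. ROWS is JSON, one flat list of numbers, 7 for each row, row after row: the opening, from 0 (shut) to 1 (fully open), then the shift along the world's x, y, z in mm, then the turn, a rotation vector about the world's x, y, z in rad. A call has 1 to 12 rows; each row shifts and turns the commanded pose from where the row before left it; what a row does not reach is not made up. A row lasts 1/10 s, in which the tool goes at most 50 mm and 8.59 degrees, less where a joint would pass 70% of its speed; a pose out of reach is approached as far as the arm can. A call with a gripper value outside its range is refused whole. The fingers move at their own pace and stop on an object; FORCE is the grip in N (left out, the last holds). Time passes only in rows, so rows that do not move let the fingers close. It gives the time, the measured TCP pose, the force and the opening at its end, in the units of the state.
- arm.state(): the state, without advancing time (a new reading comes with each control period).
- arm.capture(name): name is "scene" or "top" or "wrist"; returns a dict with "color" (420x560x3 uint8, blue, green, red), "fx", "fy", "cx", "cy" (pixels), "view" (4x4, takes a point from world to camera coordinates). Camera axes: x right, y up, looking along -z (the intrinsics and any distortion apply to the point x, -y, -z); pixel columns grow to the right and rows downward; lengths in m; the calibration is good to about 2 mm. A picture is of the moment at which its call begins. There is no depth.
- arm.finish_job(): hands the job in, once; it reports no verdict.
The state is a dict: "t": time; "joints": joint angles; "dq": joint speeds; "joint_torque": joint torques, N m; "tool_pos": TCP position; "tool_rot": TCP orientation; "contact_force": force on the tool from outside, world axes, zero at the start; "wrist_torque": the same for the moment, N m; "width": finger opening in m.
Only numpy, scipy, OpenCV 4.12 (cv2) and the standard library are available. Lean on these libraries where they do the work, as an engineer would, in place of code of your own. Each camera call takes 0.05 s, during which the arm holds its last target. There are 200 camera calls.

## Working session

There is one attempt and no reset: what is moved stays moved. The work goes in short steps, Python scripts to look and compute and a shell command to move; the robot and the scene stay as the last step left them, time stands still between calls to the robot, and variables do not carry over. Pictures are saved under pics/ and viewed, about 12 in all and at most 16, crops included, and the job is handed in when it is done.

```bash
ls; mkdir -p pics; python3 - <<'E'
from cell import arm
import cv2
s=arm.state();print(s['t'],s['tool_pos'],s['tool_rot'],s['width'],arm.hold_point_z)
for n in("scene","top"):
    c=arm.capture(n);cv2.imwrite(f'pics/{n}0.png',c['color']);print(n,c['fx'],c['fy'],c['cx'],c['cy'],c['view'],[k for k in c])
E
```

```text
pics
0.0 [0.22919684 0.58105152 0.2133234 ] [ 1.86794477e-01  9.82398824e-01 -5.86178232e-04 -1.75319074e-04] 0.09089241678453794 0.0188
scene 515.0946714524251 515.0946714524251 283.29045969807004 209.28994645105666 [[-0.82386063  0.56668366 -0.01110383  0.45457859]
 [-0.47604687 -0.68119194  0.55619863  0.20046535]
 [ 0.30762483  0.4635161   0.83097521 -1.22597507]
 [ 0.          0.          0.          1.        ]] ['color', 'fx', 'fy', 'cx', 'cy', 'view']
top 514.0034868270508 514.0034868270508 267.3308142668093 204.26225760838668 [[-0.02550167 -0.99961393  0.0110295  -0.00742695]
 [ 0.99609493 -0.02447592  0.08482823 -0.56167764]
 [-0.08452552  0.01314969  0.99633454 -0.91558623]
 [ 0.          0.          0.          1.        ]] ['color', 'fx', 'fy', 'cx', 'cy', 'view']
```

View pics/scene0.png

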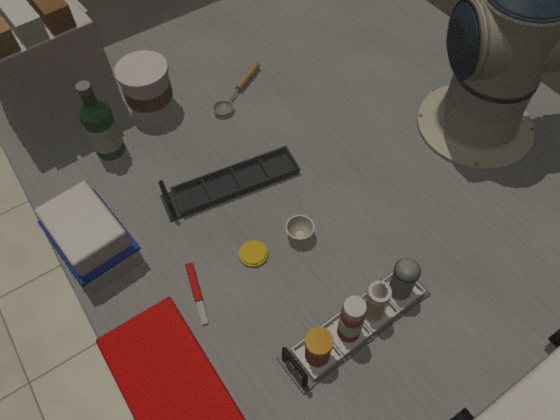

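View pics/top0.png

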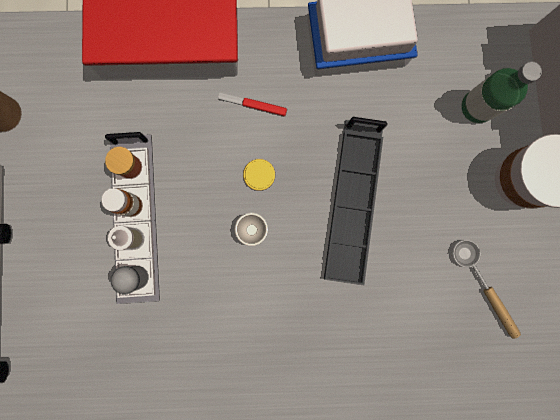

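The top view shows the carrier handle at (126,137). Outward from it are the jar (122,163), bottle (116,201), squeezer (121,238) and dredger (125,280). The rack's handle is at (367,124) and its row runs down to (345,280). So jar→bay −102, bottle→−34, squeezer→+34, dredger→+102.

```bash
cat > h.py <<'E'
import numpy as np, cv2
from cell import arm
def ray(c,u,v,z):
    "pixel -> world point on plane z"
    V=np.array(c['view']);R,t=V[:3,:3],V[:3,3]
    o=-R.T@t; d=R.T@np.array([(u-c['cx'])/c['fx'],-(v-c['cy'])/c['fy'],-1])
    return (o+d*(z-o[2])/d[2])
def proj(c,p):
    V=np.array(c['view']);q=V[:3,:3]@np.array(p)+V[:3,3]
    return np.array([c['cx']+c['fx']*q[0]/-q[2], c['cy']-c['fy']*q[1]/-q[2]])
E
python3 - <<'E'
from h import *
c=arm.capture('top');im=c['color']
# rack
m=(im.max(2)<75).astype(np.uint8);m[:, :310]=0;m[:,400:]=0;m[:110]=0
m=cv2.morphologyEx(m,cv2.MORPH_CLOSE,np.ones((7,7)));m=cv2.morphologyEx(m,cv2.MORPH_OPEN,np.ones((21,21)))
k=max(cv2.findContours(m,0,1)[0],key=cv2.contourArea)
b=cv2.boxPoints(cv2.minAreaRect(k));P=np.array([ray(c,u,v,.02) for u,v in b])
print('rack px',b.round(1).tolist(),'\n',P.round(4),P.mean(0),[np.linalg.norm(P[i]-P[i-1]).round(4) for i in range(4)])
# jar lid
h=cv2.cvtColor(im,cv2.COLOR_BGR2HSV)
print([h[y,x].tolist() for x,y in((122,160),(116,201),(121,238),(125,278),(154,220),(140,250),(175,220))])
crop=cv2.resize(im[125:310,90:175],None,fx=4,fy=4,interpolation=cv2.INTER_CUBIC)[:, :]
crop=cv2.rotate(crop,cv2.ROTATE_90_COUNTERCLOCKWISE)
cr2=cv2.rotate(cv2.resize(im[110:295,310:372+28],None,fx=4,fy=4)[:, :] ,cv2.ROTATE_90_COUNTERCLOCKWISE)
bb=(b-[310,110])*4
o=np.vstack([crop,cr2])[:, :740]
s=cv2.resize(o,None,fx=.8,fy=.8); cv2.imwrite('pics/crop1.png',s);print(s.shape)
E
```

```text
rack px [[319.20001220703125, 277.29998779296875], [341.5, 114.9000015258789], [384.3999938964844, 120.80000305175781], [362.0, 283.20001220703125]] 
 [[ 0.4262 -0.1123  0.02  ]
 [ 0.7255 -0.1643  0.02  ]
 [ 0.7125 -0.2438  0.02  ]
 [ 0.4136 -0.1897  0.02  ]] [ 0.56943483 -0.17751733  0.02      ] [np.float64(0.0784), np.float64(0.3037), np.float64(0.0806), np.float64(0.3037)]
[[18, 158, 203], [21, 18, 222], [11, 35, 155], [23, 14, 162], [15, 6, 88], [24, 18, 221], [23, 22, 154]]
(560, 592, 3)
```

View pics/crop1.png

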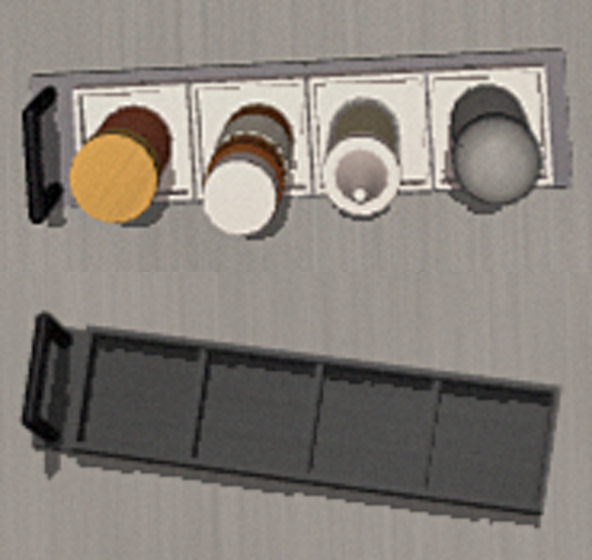

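```bash
python3 - <<'E'
from h import *
c=arm.capture('top');s=arm.capture('scene')
A=lambda x,y,z:ray(c,175-.16-y/3.2+0,125+x/3.2,z)
B=lambda x,y,z:ray(c,400-(y-272)/3.2,110+x/3.2,z)
f=lambda p:(p*1000).round(1).tolist()
print('div',[f((B(*a,.018)+B(*b,.018))/2) for a,b in(((205,350),(194,457)),((322,364),(309,470)),((440,378),(427,487)))])
print('rack corners',[f(B(*p,.02)) for p in((90,328),(558,386),(541,513),(72,447))])
e=[A(35,75,.006),A(560,48,.006)];d=e[0]-e[1];print('carrier edge',f(e[0]),f(e[1]),np.degrees(np.arctan2(d[1],d[0])),np.linalg.norm(d))
print('cups top edge',f(A(72,90,.02)),f(A(548,67,.02)))
T={'jar':(113,178,.085),'bottle':(240,198,.127),'squeezer':(361,194,.135),'dredger':(497,158,.095)}
for k,v in T.items():
    p=A(*v);print(k,f(p),'scene px',proj(s,p).round(1))
r=ray
E
python3 - <<'E'
import cv2
im=cv2.imread('pics/scene0.png')
cv2.imwrite('pics/crop2.png',cv2.resize(im[245:390,275:435],None,fx=5,fy=4.0,interpolation=cv2.INTER_CUBIC)[:580])
E
```

```text
div [[617.0, -192.7, 18.0], [549.9, -182.2, 18.0], [482.4, -170.6, 18.0]]
rack corners [[679.8, -238.9, 20.0], [411.4, -193.9, 20.0], [422.9, -122.2, 20.0], [692.0, -170.0, 20.0]]
carrier edge [697.0, 192.8, 6.0] [391.9, 179.4, 6.0] 2.5220771552620698 0.30537549763676025
cups top edge [672.4, 198.6, 20.0] [400.2, 187.2, 20.0]
jar [638.0, 231.4, 85.0] scene px [319.1 338.5]
bottle [565.7, 230.1, 127.0] scene px [355.4 304.3]
squeezer [504.1, 225.8, 135.0] scene px [383.2 280.6]
dredger [434.2, 218.5, 95.0] scene px [407.3 267. ]
```

View pics/crop2.png

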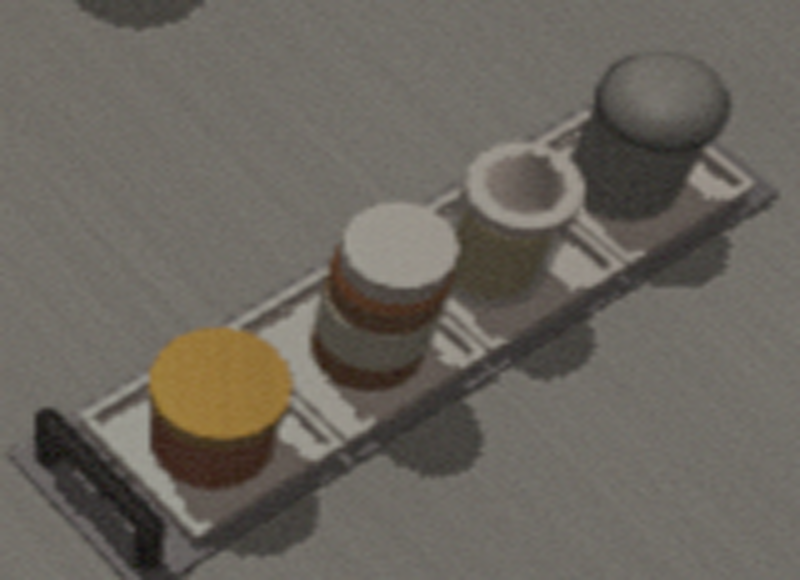

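The scene crop shows the jar lid at (319.2,340.5) and the bottle cap at (355,306.8). That is about 2 px lower than predicted from the top view, so I'll check whether the same offset shows on the rack and carrier.

```bash
python3 - <<'E'
from h import *
c=arm.capture('top');s=arm.capture('scene')
A=lambda x,y,z:ray(c,175-.16-y/3.2+0,125+x/3.2,z)
B=lambda x,y,z:ray(c,400-(y-272)/3.2,110+x/3.2,z)
print('cup corner',proj(s,A(548,67,.02)),'seen 425.6,290.8')
print('plate corner',proj(s,A(560,48,.006)),'seen 430,294')
for p in((558,386),(541,513),(90,328),(72,447)):print('rack corner',proj(s,B(*p,.02)))
im=s['color'];m=(im.max(2)<60).astype(np.uint8)
cv2.imwrite('pics/crop3.png',cv2.resize(im[140:220,155:305],None,fx=5,fy=5,interpolation=cv2.INTER_CUBIC))
E
```

```text
cup corner [402.20343775 264.16557964] seen 425.6,290.8
plate corner [401.39933247 262.43717351] seen 430,294
rack corner [285.70927987 144.35645502]
rack corner [299.95684166 166.89366101]
rack corner [171.49966108 185.78592074]
rack corner [181.66682652 210.26849084]
```

View pics/crop3.png

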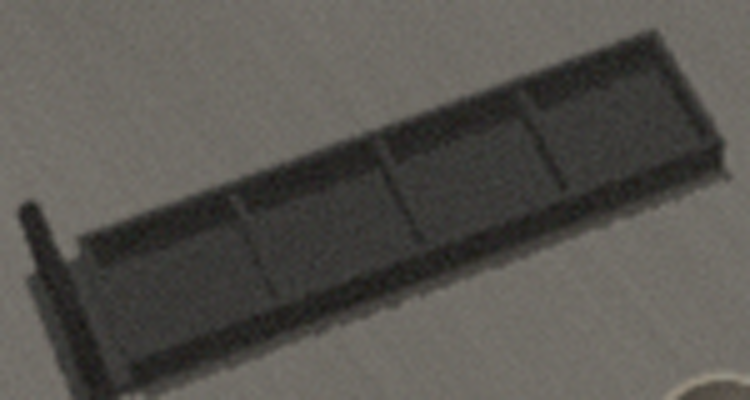

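All rack corners show the same ~+2 px row offset. It's a camera bias, so the heights and geometry are consistent. Before moving, I'll check what stands beside the start pose.

```bash
python3 - <<'E'
from h import *
c=arm.capture('top');s=arm.capture('scene');w=arm.capture('wrist')
p=arm.state()['tool_pos'];print(p,proj(c,p),proj(s,p),proj(c,p+[0,0,.08]),proj(s,p+[0,0,.08]),proj(w,p),proj(w,[p[0],p[1],0]))
for q in((0,233),(0,370)):print([ray(c,*q,z).round(3).tolist() for z in(0,.1,.2)])
cv2.imwrite('pics/w0.png',w['color'])
E
```

```text
[0.2293587  0.58136924 0.21389986] [-158.76340592  441.25209054] [714.37642859 344.40854619] [-211.57469882  465.52537489] [758.32102741 322.69011036] [273.79425555 269.34416934] [274.49779603 191.88955923]
[[0.522, 0.475, 0.0], [0.518, 0.425, 0.1], [0.514, 0.374, 0.2]]
[[0.274, 0.471, 0.0], [0.295, 0.421, 0.1], [0.317, 0.371, 0.2]]
```

View pics/w0.png

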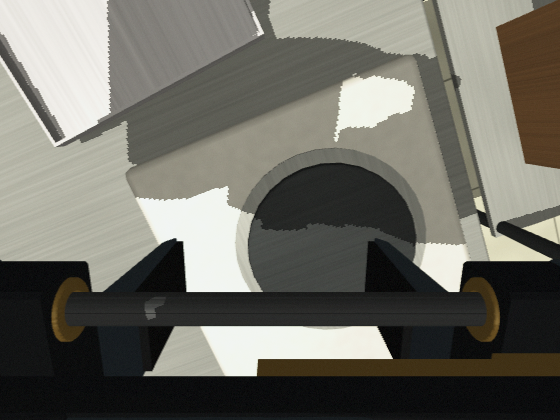

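The wrist view shows low furniture under the start pose: a white tile with a round hole, and a grey box at upper left (260,35). I'll go up first, then across to above the bottle while turning +0.417 rad.

```bash
python3 -m creep '[1,0,0,40,0,0,0, 1,0,0,40,0,0,0, 1,15,-15,20,0,0,0, 1,36,-37,0,0,0,0.1, 1,36,-37,0,0,0,0.1, 1,36,-37,0,0,0,0.1, 1,36,-37,0,0,0,0.117, 1,36,-37,0,0,0,0, 1,36,-37,0,0,0,0, 1,36,-37,0,0,0,0, 1,35,-38,0,0,0,0, 1,30,-35,0,0,0,0]' 20
```

```text
t: 1.7
tool_pos: [0.5537, 0.2418, 0.314]
tool_rot: [-0.02, 1.0, 0.0, 0.0]
contact_force: [0.6, 0.3, -0.3]
width: 0.0916
```

```bash
python3 -m creep '[1,5,-4,0,0,0,0, 1,0,0,0,0,0,0, 1,0,0,0,0,0,0]'; python3 - <<'E'
from h import *
w=arm.capture('wrist');p=arm.state()['tool_pos'];print(p)
for n,q in dict(jar=(.638,.2314,.085),bottle=(.5657,.2301,.127),sq=(.5041,.2258,.135),dr=(.4342,.2185,.095)).items():print(n,proj(w,q).round(1))
cv2.imwrite('pics/w1.png',w['color'])
E
```

```text
t: 2.0
tool_pos: [0.5567, 0.2405, 0.3139]
tool_rot: [-0.021, 1.0, 0.0, -0.0]
contact_force: [-0.5, 0.5, 0.3]
width: 0.0913
[0.55647779 0.24079925 0.31398404]
jar [264.2 257.4]
bottle [264.1 205. ]
sq [261.6 143. ]
dr [257.9  69.5]
```

View pics/w1.png

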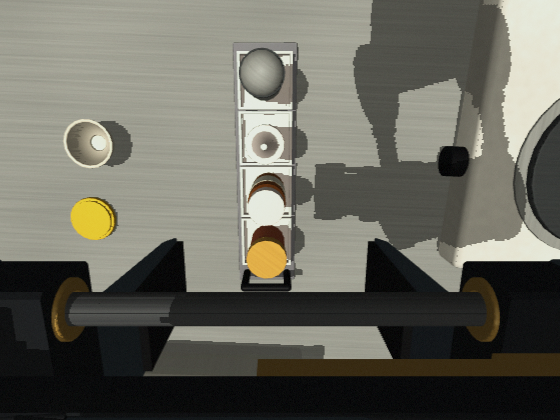

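The wrist view shows jar (267,259), bottle (267,206), squeezer tip (264,146) and dredger (262,73). Those sit about +3,+2 px from prediction. The scene camera's bias agrees, so I'll correct the top-camera positions by about (+2.5,+3.5) mm: bottle at (568,233.5), rack centre near (553,−178).

```bash
python3 -m creep '[1,6,-4,-20,0,0,0, 1,6,-3,-40,0,0,0, 1,0,0,-40,0,0,0, 1,0,0,-40,0,0,0, 1,0,0,-40,0,0,0, 1,0,0,-40,0,0,0, 1,0,0,-24,0,0,0, 1,0,0,-10,0,0,0, 1,0,0,0,0,0,0]'
```

```text
t: 2.95
tool_pos: [0.5684, 0.2335, 0.0593]
tool_rot: [-0.021, 1.0, -0.0, -0.001]
contact_force: [-0.5, 0.5, 0.2]
width: 0.0909
```

```bash
python3 -m creep '[0,0,0,0,0,0,0, 0,0,0,0,0,0,0, 0,0,0,0,0,0,0, 0,0,0,0,0,0,0, 0,0,0,0,0,0,0, 0,0,0,0,0,0,0]' 25
```

```text
t: 3.55
tool_pos: [0.5694, 0.2327, 0.0601]
tool_rot: [-0.021, 1.0, 0.0, 0.0]
contact_force: [0.1, -0.6, -0.1]
width: 0.046
```

```bash
python3 -m creep '[0,0,0,0,0,0,0, 0,0,0,0,0,0,0, 0,0,0,0,0,0,0, 0,0,0,5,0,0,0, 0,0,0,10,0,0,0,0,0,0,10,0,0,0,0,0,0,0,0,0,0]' 25
```

```text
t: 4.25
tool_pos: [0.5703, 0.2331, 0.0868]
tool_rot: [-0.021, 1.0, 0.0, 0.001]
contact_force: [0.2, -0.1, -1.5]
width: 0.0415
```

```bash
python3 -m creep '[0,0,0,30,0,0,0, 0,0,0,40,0,0,0, 0,0,0,40,0,0,0, 0,0,-10,15,0,0,0, 0,-3,-25,0,0,0,-0.03, 0,-6,-40,0,0,0,-0.03, 0,-6,-45,0,0,0,-0.03, 0,-6,-45,0,0,0,-0.03, 0,-6,-45,0,0,0,-0.03, 0,-6,-45,0,0,0,-0.03, 0,-6,-45,0,0,0,-0.03, 0,-6,-40,0,0,0,0]' 25; python3 -m creep '[0,-3,-30,0,0,0,0, 0,-3,-23,0,0,0,0, 0,0,-12,0,0,0,0, 0,0,0,0,0,0,0, 0,0,0,0,0,0,0]'; python3 - <<'E'
from h import *
w=arm.capture('wrist');p=arm.state()['tool_pos'];print(p)
for x in(104,0):
  for a in (-34,34): 
    pass
C=np.array([553,-178]);y=np.radians(-9.6);R=np.array([[np.cos(y),-np.sin(y)],[np.sin(y),np.cos(y)]])
im=w['color'].copy()
for a,b in((-138,-36),(-138,36),(138,-36),(138,36)):
  q=C+R@[a,b];u=proj(w,[*q/1000,.02]).round(1);print(a,b,u);cv2.circle(im,tuple(int(k) for k in u),2,(0,0,255),-1)
cv2.imwrite('pics/w2.png',im)
E
```

```text
t: 5.45
tool_pos: [0.5233, -0.1095, 0.2095]
tool_rot: [0.085, 0.996, -0.0, -0.0]
contact_force: [0.9, -0.0, -1.4]
width: 0.0418
t: 5.95
tool_pos: [0.5182, -0.1716, 0.2096]
tool_rot: [0.084, 0.996, 0.0, -0.0]
contact_force: [-0.4, 0.1, -1.7]
width: 0.0417
[ 0.51826205 -0.17127947  0.20972441]
-138 -36 [235.5  88.8]
-138 36 [312.2  88.7]
138 -36 [242.6 346.7]
138 36 [306.1 346.6]
```

View pics/w2.png

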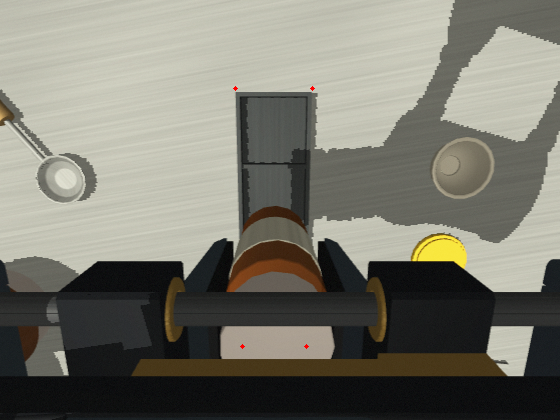

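The wrist view shows the rack aligned with the image, near-end corners at (236.5,92.5) and (311,92.5), divider at v=163. These are within about 2 to 3 mm of prediction once scale is allowed for. I'll shift +2 mm in x and lower.

```bash
python3 -m creep '[0,1,-1,-20,0,0,0, 0,1,0,-40,0,0,0, 0,0,0,-40,0,0,0, 0,0,0,-30,0,0,0, 0,0,0,-12,0,0,0, 0,0,0,-7,0,0,0, 0,0,0,-3,0,0,0, 0,0,0,-1,0,0,0,0,0,0,0,0,0,0]'
```

```text
t: 6.9
tool_pos: [0.5209, -0.1734, 0.0579]
tool_rot: [0.084, 0.996, -0.0, 0.001]
contact_force: [-0.3, 0.5, -2.4]
width: 0.0416
```

```bash
python3 -m creep '[0,0,0,-1,0,0,0, 0,0,0,-1,0,0,0, 0,0,0,0,0,0,0]'; python3 -m creep '[1,0,0,0,0,0,0, 1,0,0,0,0,0,0, 1,0,0,0,0,0,0, 1,0,0,0,0,0,0, 1,0,0,0,0,0,0, 1,0,0,0,0,0,0,1,0,0,10,0,0,0,1,0,0,20,0,0,0,1,0,0,40,0,0,0,1,0,0,40,0,0,0,1,0,0,30,0,0,0,1,0,0,10,0,0,0]'
```

```text
t: 7.2
tool_pos: [0.5204, -0.1733, 0.0551]
tool_rot: [0.084, 0.996, -0.0, 0.0]
contact_force: [0.5, 0.4, -2.3]
width: 0.0418
t: 8.4
tool_pos: [0.5215, -0.1737, 0.2089]
tool_rot: [0.084, 0.996, -0.001, 0.002]
contact_force: [-0.4, 0.2, -1.3]
width: 0.0913
```

```bash
python3 -m creep '[1,-1,30,5,0,0,0.03, 1,-2,45,0,0,0,0.03, 1,-2,45,0,0,0,0.03, 1,-2,45,0,0,0,0.03, 1,-2,45,0,0,0,0.03, 1,-2,45,0,0,0,0.03, 1,-2,45,0,0,0,0.029, 1,-1,45,0,0,0,0, 1,0,40,0,0,0,0, 1,0,18,0,0,0,0, 1,0,0,0,0,0,0]'; python3 - <<'E'
from h import *
for n in('wrist','scene'):
  w=arm.capture(n);cv2.imwrite(f'pics/{n}3.png',w['color'])
  p=arm.state()['tool_pos'];print(p)
  for q in((.5066,.2293,.135),(.6405,.2349,.085),(.4367,.222,.095),(.5205,-.173,.122)):print(proj(w,q))
a=cv2.imread('pics/wrist3.png')[:260];b=cv2.imread('pics/scene3.png')[140:370]
cv2.imwrite('pics/c3.png',np.vstack([a,b]))
E
```

```text
t: 9.5
tool_pos: [0.5058, 0.2319, 0.2097]
tool_rot: [-0.022, 1.0, 0.0, -0.0]
contact_force: [0.1, -0.1, 0.3]
width: 0.0911
[0.50585687 0.23046496 0.20966652]
[270.88745914 228.77947766]
[271.68204336 351.57671316]
[265.5688421  125.67204102]
[-275.39098835  219.34317046]
[0.50595667 0.22952651 0.20968988]
[383.47831847 282.96190917]
[319.1081779  340.98685964]
[407.5911424  269.19616147]
[246.98472637 141.05608119]
```

View pics/c3.png

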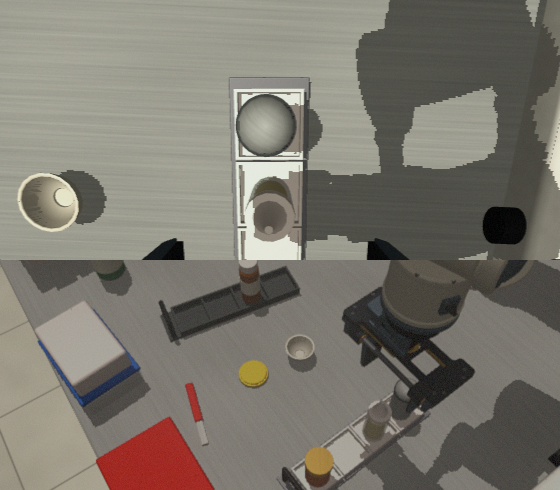

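The bottle stands upright in the third bay from the handle (scene strip, 250,285). The squeezer tip is at (269,231), within 2 px of prediction. Descending.

```bash
python3 -m creep '[1,1,0,-20,0,0,0, 1,0,0,-40,0,0,0, 1,0,0,-40,0,0,0, 1,0,0,-30,0,0,0, 1,0,0,-15,0,0,0, 1,0,0,-5,0,0,0, 1,0,0,0,0,0,0]' ;  python3 -m creep '[0,0,0,0,0,0,0, 0,0,0,0,0,0,0, 0,0,0,0,0,0,0, 0,0,0,0,0,0,0, 0,0,0,0,0,0,0, 0,0,0,0,0,0,0, 0,0,0,0,0,0,0, 0,0,0,0,0,0,0, 0,0,0,0,0,0,0]' 25
```

```text
t: 10.3
tool_pos: [0.5073, 0.2288, 0.0598]
tool_rot: [-0.02, 1.0, -0.0, -0.0]
contact_force: [0.1, 0.9, 1.5]
width: 0.0911
t: 11.2
tool_pos: [0.5073, 0.2297, 0.0599]
tool_rot: [-0.02, 1.0, -0.0, 0.0]
contact_force: [0.1, -0.6, 1.5]
width: 0.0408
```

```bash
python3 -m creep '[0,0,0,10,0,0,0, 0,0,0,25,0,0,0, 0,0,0,40,0,0,0, 0,0,0,40,0,0,0, 0,0,0,30,0,0,0, 0,2,-10,7,0,0,0, 0,6,-30,0,0,0,-0.03, 0,8,-42,0,0,0,-0.03, 0,8,-42,0,0,0,-0.03, 0,8,-42,0,0,0,-0.03, 0,8,-42,0,0,0,-0.03, 0,8,-42,0,0,0,-0.03]'; python3 -m creep '[0,8,-42,0,0,0,-0.029, 0,8,-42,0,0,0,0, 0,8,-35,0,0,0,0, 0,6,-25,0,0,0,0, 0,2,-12,0,0,0,0, 0,0,-7,0,0,0,0, 0,0,0,0,0,0,0]'
```

```text
t: 12.4
tool_pos: [0.5547, -0.0224, 0.2112]
tool_rot: [0.071, 0.998, 0.0, -0.001]
contact_force: [0.8, -1.0, -2.2]
width: 0.0403
t: 13.1
tool_pos: [0.5868, -0.1833, 0.2115]
tool_rot: [0.085, 0.996, 0.0, -0.0]
contact_force: [0.0, -0.4, -1.0]
width: 0.0405
```

```bash
python3 -m creep '[0,0,-1,-20,0,0,0, 0,0,0,-40,0,0,0, 0,0,0,-40,0,0,0, 0,0,0,-30,0,0,0, 0,0,0,-14,0,0,0, 0,0,0,-7,0,0,0, 0,0,0,-3,0,0,0, 0,0,0,-1,0,0,0,0,0,0,-1,0,0,0,0,0,0,0,0,0,0]'
```

```text
t: 14.1
tool_pos: [0.5877, -0.1845, 0.0567]
tool_rot: [0.084, 0.996, -0.0, 0.001]
contact_force: [-0.1, 0.7, -1.4]
width: 0.041
```

```bash
python3 -m creep '[0,0,0,-1,0,0,0, 0,0,0,-0.5,0,0,0, 0,0,0,0,0,0,0]'; python3 -m creep '[1,0,0,0,0,0,0, 1,0,0,0,0,0,0, 1,0,0,0,0,0,0, 1,0,0,0,0,0,0, 1,0,0,0,0,0,0, 1,0,0,0,0,0,0,1,0,0,10,0,0,0,1,0,0,20,0,0,0,1,0,0,40,0,0,0,1,0,0,40,0,0,0,1,0,0,40,0,0,0,1,0,0,10,0,0,0]'
```

```text
t: 14.4
tool_pos: [0.5877, -0.1844, 0.0549]
tool_rot: [0.084, 0.996, -0.0, 0.0]
contact_force: [-0.7, 0.1, 5.1]
width: 0.0406
t: 15.6
tool_pos: [0.5891, -0.1849, 0.2198]
tool_rot: [0.084, 0.996, -0.001, 0.003]
contact_force: [0.4, 0.3, 0.1]
width: 0.0914
```

```bash
python3 -m creep '[1,3,30,0,0,0,0.03, 1,5,44,0,0,0,0.03, 1,5,44,0,0,0,0.03, 1,5,44,0,0,0,0.03, 1,5,44,0,0,0,0.03, 1,5,44,0,0,0,0.03, 1,5,44,0,0,0,0.029, 1,5,44,0,0,0,0, 1,5,40,0,0,0,0, 1,5,30,0,0,0,0, 1,3,12,0,0,0,0,1,0,0,0,0,0,0]'; python3 - <<'E'
from h import *
w=arm.capture('wrist');s=arm.capture('scene');t=arm.capture('top')
print(arm.state()['tool_pos'],proj(w,(.6405,.2349,.085)))
cv2.imwrite('pics/c4.png',np.hstack([w['color'],cv2.resize(s['color'][120:260,150:330],(240,187)) if 0 else w['color'][:,:0]]) if 0 else np.vstack([np.hstack([w['color'][180:420,180:360],t['color'][90:330,300:420]]),np.hstack([s['color'][130:230,140:440]])]))
E
```

```text
t: 16.8
tool_pos: [0.6382, 0.237, 0.2142]
tool_rot: [-0.021, 1.0, 0.0, -0.0]
contact_force: [-0.6, -1.2, -0.5]
width: 0.0913
[0.63820436 0.23440323 0.21440135] [272.24595741 212.42330709]
```

View pics/c4.png

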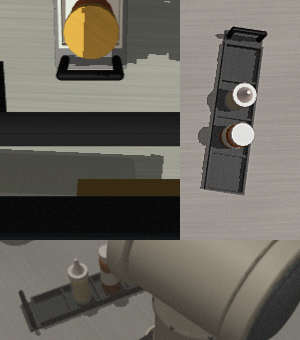

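The jar lid is at (272,210), which matches prediction (272,212). The squeezer and bottle both stand upright in the two middle bays.

```bash
python3 -m creep '[1,2,0,-22,0,0,0, 1,0,0,-40,0,0,0, 1,0,0,-40,0,0,0, 1,0,0,-40,0,0,0, 1,0,0,-25,0,0,0, 1,0,0,-10,0,0,0, 1,0,0,-5,0,0,0, 1,0,0,0,0,0,0]' ;  python3 -m creep '[0,0,0,0,0,0,0, 0,0,0,0,0,0,0, 0,0,0,0,0,0,0, 0,0,0,0,0,0,0, 0,0,0,0,0,0,0, 0,0,0,0,0,0,0, 0,0,0,0,0,0,0, 0,0,0,0,0,0,0, 0,0,0,0,0,0,0]' 25
```

```text
t: 17.75
tool_pos: [0.6408, 0.2353, 0.0331]
tool_rot: [-0.02, 1.0, 0.0, 0.0]
contact_force: [0.0, -0.4, 0.5]
width: 0.0912
t: 18.65
tool_pos: [0.6404, 0.2357, 0.0325]
tool_rot: [-0.02, 1.0, -0.0, 0.0]
contact_force: [0.1, -1.2, 1.9]
width: 0.0471
```

```bash
python3 -m creep '[0,0,0,0,0,0,0, 0,0,0,0,0,0,0, 0,0,0,0,0,0,0,0,0,0,0,0,0,0]' 25
```

```text
t: 19.05
tool_pos: [0.6404, 0.2357, 0.0325]
tool_rot: [-0.02, 1.0, -0.0, 0.0]
contact_force: [0.1, -2.9, 2.9]
width: 0.0474
```

47.4 mm means the pads are touching the 48 mm lid. I'll reopen a little and grip 4.5 mm lower, at the given mid-height.

```bash
python3 -m creep '[0.75,0,0,0,0,0,0, 0.75,0,0,0,0,0,0, 0.75,0,0,0,0,0,0, 0.75,0,0,-2,0,0,0, 0.75,0,0,-2.5,0,0,0, 0,0,0,0,0,0,0, 0,0,0,0,0,0,0, 0,0,0,0,0,0,0, 0,0,0,0,0,0,0, 0,0,0,0,0,0,0, 0,0,0,0,0,0,0, 0,0,0,0,0,0,0]' 25;python3 -m creep '[0,0,0,0,0,0,0,0,0,0,0,0,0,0]'
```

```text
t: 20.25
tool_pos: [0.6403, 0.2357, 0.0279]
tool_rot: [-0.02, 1.0, -0.0, -0.0]
contact_force: [0.5, -0.9, 0.6]
width: 0.0474
t: 20.45
tool_pos: [0.6404, 0.2357, 0.0279]
tool_rot: [-0.02, 1.0, -0.0, 0.0]
contact_force: [0.2, -1.3, -0.5]
width: 0.0476
```

The pads evidently reach the lid even at mid-height. The lid is a rigid, plain 48 mm cylinder 16 mm high, so I'll grip squarely on it instead, with the grasp point about 61 mm up.

```bash
python3 -m creep '[0.75,0,0,0,0,0,0, 0.75,0,0,0,0,0,0, 0.75,0,0,0,0,0,0, 0.75,0,0,10,0,0,0, 0.75,0,0,13,0,0,0, 0,0,0,0,0,0,0, 0,0,0,0,0,0,0, 0,0,0,0,0,0,0, 0,0,0,0,0,0,0, 0,0,0,0,0,0,0, 0,0,0,0,0,0,0, 0,0,0,0,0,0,0]' 30;python3 -m creep '[0,0,0,0,0,0,0,0,0,0,5,0,0,0,0,0,0,10,0,0,0,0,0,0,15,0,0,0,0,0,0,0,0,0,0]'; python3 - <<'E'
from h import *
w=arm.capture('scene');cv2.imwrite('pics/c5.png',cv2.resize(w['color'][230:400,260:460],None,fx=2.5,fy=2.5))
E
```

```text
t: 21.65
tool_pos: [0.6403, 0.2357, 0.0509]
tool_rot: [-0.02, 1.0, -0.0, -0.0]
contact_force: [1.3, -3.1, 3.3]
width: 0.0473
t: 22.15
tool_pos: [0.6417, 0.2363, 0.0837]
tool_rot: [-0.02, 1.0, 0.0, 0.002]
contact_force: [0.8, 0.3, -1.6]
width: 0.0473
```

View pics/c5.png

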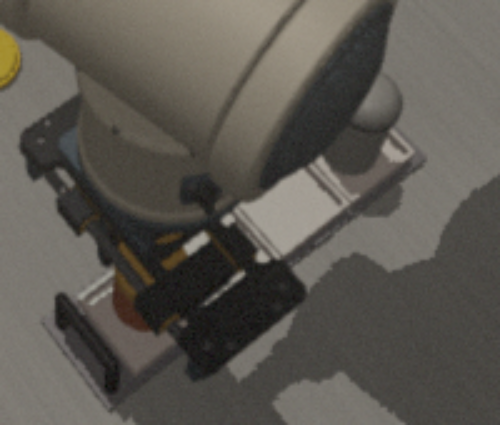

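```bash
python3 -m creep '[0,0,0,20,0,0,0, 0,0,0,35,0,0,0, 0,0,0,35,0,0,0, 0,-5,-10,26,0,0,0, 0,-13,-27,0,0,0,-0.03, 0,-17,-36,0,0,0,-0.03, 0,-17,-36,0,0,0,-0.03, 0,-17,-36,0,0,0,-0.03, 0,-17,-36,0,0,0,-0.03, 0,-17,-36,0,0,0,-0.03, 0,-17,-36,0,0,0,-0.029, 0,-17,-36,0,0,0,0]';python3 -m creep '[0,-17,-36,0,0,0,0, 0,-17,-36,0,0,0,0, 0,-13,-25,0,0,0,0, 0,-4,-11,0,0,0,0, 0,0,0,0,0,0,0, 0,0,0,0,0,0,0]'
```

```text
t: 23.4
tool_pos: [0.5023, -0.0544, 0.1969]
tool_rot: [0.085, 0.996, 0.0, 0.0]
contact_force: [-0.3, -1.3, -2.1]
width: 0.0473
t: 24.0
tool_pos: [0.4527, -0.1607, 0.1969]
tool_rot: [0.084, 0.996, 0.0, 0.0]
contact_force: [-0.9, 0.1, -1.3]
width: 0.0473
```

```bash
python3 -m creep '[0,0,0,-20,0,0,0, 0,0,0,-40,0,0,0, 0,0,0,-40,0,0,0, 0,0,0,-25,0,0,0, 0,0,0,-13,0,0,0, 0,0,0,-7,0,0,0, 0,0,0,-3,0,0,0, 0,0,0,-1,0,0,0,0,0,0,0,0,0,0]';python3 -m creep '[0,0,0,-1,0,0,0, 0,0,0,-0.7,0,0,0, 0,0,0,0,0,0,0]'
```

```text
t: 24.9
tool_pos: [0.4528, -0.1612, 0.0485]
tool_rot: [0.084, 0.996, -0.0, 0.0]
contact_force: [0.4, -0.7, -2.1]
width: 0.0472
t: 25.2
tool_pos: [0.4524, -0.1613, 0.0464]
tool_rot: [0.084, 0.996, -0.0, 0.0]
contact_force: [-0.8, -0.0, -2.2]
width: 0.0473
```

```bash
python3 -m creep '[0,0,0,-0.7,0,0,0, 0,0,0,0,0,0,0]'; python3 -m creep '[1,0,0,0,0,0,0, 1,0,0,0,0,0,0, 1,0,0,0,0,0,0, 1,0,0,0,0,0,0, 1,0,0,0,0,0,0, 1,0,0,0,0,0,0,1,0,0,10,0,0,0,1,0,0,20,0,0,0,1,0,0,40,0,0,0,1,0,0,40,0,0,0,1,0,0,40,0,0,0,1,0,0,10,0,0,0]'
```

```text
t: 25.4
tool_pos: [0.4527, -0.1615, 0.0458]
tool_rot: [0.084, 0.996, -0.0, 0.0]
contact_force: [-0.6, 0.5, 5.8]
width: 0.0474
t: 26.6
tool_pos: [0.4538, -0.1619, 0.2101]
tool_rot: [0.084, 0.996, -0.001, 0.003]
contact_force: [0.6, -0.6, -1.2]
width: 0.0914
```

```bash
python3 -m creep '[1,-1,25,5,0,0,0.03, 1,-2,44,0,0,0,0.03, 1,-2,44,0,0,0,0.03, 1,-2,44,0,0,0,0.03, 1,-2,44,0,0,0,0.03, 1,-2,44,0,0,0,0.03, 1,-2,44,0,0,0,0.029, 1,-2,44,0,0,0,0, 1,-2,35,0,0,0,0, 1,0,16,0,0,0,0, 1,0,0,0,0,0,0,1,0,0,0,0,0,0]'; python3 - <<'E'
from h import *
w=arm.capture('wrist');s=arm.capture('scene');t=arm.capture('top')
print(arm.state()['tool_pos'],proj(w,(.4367,.222,.095)))
cv2.imwrite('pics/c6.png',np.hstack([w['color'][:300,130:410],np.vstack([t['color'][100:300,300:420],np.zeros((100,120,3),np.uint8)]),np.vstack([s['color'][100:240,140:320],np.zeros((160,180,3),np.uint8)])]))
E
```

```text
t: 27.8
tool_pos: [0.4349, 0.2224, 0.2103]
tool_rot: [-0.021, 1.0, -0.0, -0.0]
contact_force: [-0.4, -0.5, 0.4]
width: 0.0913
[0.43530622 0.22177866 0.21051541] [274.17767468 215.96964745]
```

View pics/c6.png

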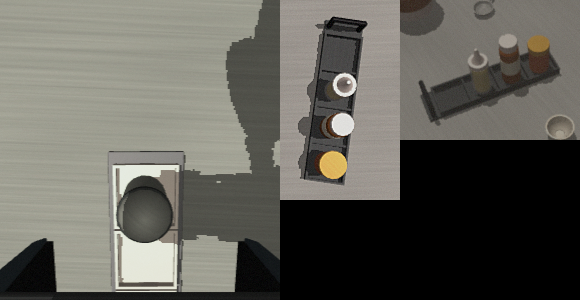

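The dredger is centred at (274,213), against (274,216) predicted. Jar, bottle and squeezer stand upright in their bays.

```bash
python3 -m creep '[1,0,0,-24,0,0,0, 1,0,0,-40,0,0,0, 1,0,0,-40,0,0,0, 1,0,0,-40,0,0,0, 1,0,0,-20,0,0,0, 1,0,0,-8,0,0,0, 1,0,0,-2,0,0,0, 1,0,0,0,0,0,0]' ;  python3 -m creep '[0,0,0,0,0,0,0, 0,0,0,0,0,0,0, 0,0,0,0,0,0,0, 0,0,0,0,0,0,0, 0,0,0,0,0,0,0, 0,0,0,0,0,0,0, 0,0,0,0,0,0,0, 0,0,0,0,0,0,0, 0,0,0,0,0,0,0]' 28
```

```text
t: 28.75
tool_pos: [0.4359, 0.2226, 0.0373]
tool_rot: [-0.02, 1.0, 0.0, 0.0]
contact_force: [-0.1, -0.6, 1.0]
width: 0.0909
t: 29.65
tool_pos: [0.4354, 0.2228, 0.0366]
tool_rot: [-0.02, 1.0, 0.0, 0.0]
contact_force: [-0.1, -0.8, 1.9]
width: 0.0454
```

```bash
python3 -m creep '[0,0,0,0,0,0,0, 0,0,0,0,0,0,0, 0,0,0,0,0,0,0,0,0,0,0,0,0,0]'
```

```text
t: 30.05
tool_pos: [0.4353, 0.2228, 0.0365]
tool_rot: [-0.02, 1.0, 0.0, 0.0]
contact_force: [-0.3, -0.0, 2.2]
width: 0.0455
```

45.5 mm lies between body and rim, so one pad may be on the rim. I'll lift slightly and look for tilt.

```bash
python3 -m creep '[0,0,0,4,0,0,0, 0,0,0,8,0,0,0, 0,0,0,15,0,0,0,0,0,0,15,0,0,0,0,0,0,0,0,0,0]'; python3 - <<'E'
from h import *
s=arm.capture('scene');w=arm.capture('wrist');t=arm.capture('top')
cv2.imwrite('pics/c7.png',np.hstack([cv2.resize(s['color'][210:330,360:480],(360,360)),w['color'][120:480,100:460][:300].copy() if 0 else cv2.resize(w['color'][150:330,180:360],(360,360))]))
E
```

```text
t: 30.55
tool_pos: [0.4362, 0.2231, 0.0803]
tool_rot: [-0.02, 1.0, 0.0, 0.001]
contact_force: [-0.2, 0.8, -2.0]
width: 0.0453
```

View pics/c7.png

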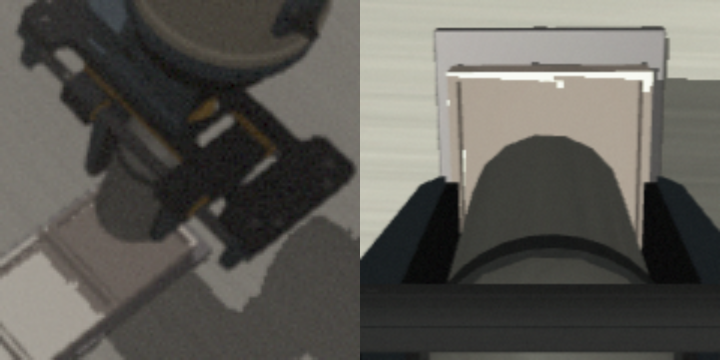

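The wrist crop shows the dredger's edges symmetric between the pads (left 480→455, right 618→645, centre 549 throughout), so it hangs upright. Carrying on, a little gentler.

```bash
python3 -m creep '[0,0,0,15,0,0,0, 0,0,0,30,0,0,0, 0,0,0,35,0,0,0, 0,4,-7,25,0,0,0, 0,10,-19,5,0,0,-0.03, 0,15,-29,0,0,0,-0.03, 0,17,-33,0,0,0,-0.03, 0,17,-33,0,0,0,-0.03, 0,17,-33,0,0,0,-0.03, 0,17,-33,0,0,0,-0.03, 0,17,-33,0,0,0,-0.029, 0,17,-33,0,0,0,0]';python3 -m creep '[0,17,-33,0,0,0,0, 0,17,-33,0,0,0,0, 0,17,-33,0,0,0,0, 0,17,-33,0,0,0,0, 0,12,-20,0,0,0,0, 0,6,-10,0,0,0,0,0,1,-3,0,0,0,0, 0,0,0,0,0,0,0]'
```

```text
t: 31.9
tool_pos: [0.5664, -0.0317, 0.1875]
tool_rot: [0.085, 0.996, 0.0, -0.001]
contact_force: [0.4, -0.1, -2.5]
width: 0.0455
t: 32.7
tool_pos: [0.6528, -0.1947, 0.1878]
tool_rot: [0.084, 0.996, 0.0, -0.001]
contact_force: [-0.4, 0.1, -2.9]
width: 0.0454
```

```bash
python3 -m creep '[0,1,0,-20,0,0,0, 0,0,0,-40,0,0,0, 0,0,0,-40,0,0,0, 0,0,0,-29,0,0,0, 0,0,0,-14,0,0,0, 0,0,0,-7,0,0,0, 0,0,0,-3,0,0,0, 0,0,0,-1,0,0,0,0,0,0,-1,0,0,0,0,0,0,0,0,0,0]'; python3 -m creep '[0,0,0,-1,0,0,0, 0,0,0,0,0,0,0]'
```

```text
t: 33.7
tool_pos: [0.6548, -0.1954, 0.0344]
tool_rot: [0.084, 0.996, -0.0, 0.001]
contact_force: [0.0, 0.5, -2.9]
width: 0.0458
t: 33.9
tool_pos: [0.6544, -0.1953, 0.0327]
tool_rot: [0.084, 0.996, -0.0, 0.0]
contact_force: [-0.7, -0.2, -1.7]
width: 0.0455
```

```bash
python3 -m creep '[0,0,0,-1,0,0,0, 0,0,0,0,0,0,0]'; python3 -m creep '[0,0,0,-0.7,0,0,0, 0,0,0,0,0,0,0]'
```

```text
t: 34.1
tool_pos: [0.6545, -0.1954, 0.0316]
tool_rot: [0.084, 0.996, -0.0, 0.0]
contact_force: [0.3, -0.5, -0.3]
width: 0.046
t: 34.3
tool_pos: [0.6549, -0.1955, 0.0315]
tool_rot: [0.084, 0.996, -0.0, 0.001]
contact_force: [-1.0, -0.0, 6.8]
width: 0.0457
```

Touchdown. Release, rise, and back off toward the middle for a final look.

```bash
python3 -m creep '[1,0,0,0,0,0,0, 1,0,0,0,0,0,0, 1,0,0,0,0,0,0, 1,0,0,0,0,0,0, 1,0,0,0,0,0,0, 1,0,0,0,0,0,0,1,0,0,10,0,0,0,1,0,0,20,0,0,0,1,0,0,40,0,0,0,1,0,0,40,0,0,0,1,0,0,40,0,0,0,1,0,0,40,0,0,0]'; python3 -m creep '[1,-10,30,0,0,0,0,1,-15,40,0,0,0,0,1,-15,40,0,0,0,0,1,-15,40,0,0,0,0,1,-15,40,0,0,0,0,1,-15,40,0,0,0,0,1,-10,30,0,0,0,0,1,0,10,0,0,0,0,1,0,0,0,0,0,0,1,0,0,0,0,0,0]'; python3 - <<'E'
from h import *
s=arm.capture('scene');t=arm.capture('top')
cv2.imwrite('pics/c8.png',np.hstack([cv2.resize(s['color'][90:240,140:320],(480,400)),cv2.resize(t['color'][95:295,295:415],(240,400))]))
print(arm.state()['tool_pos'])
E
```

```text
t: 35.5
tool_pos: [0.6541, -0.1951, 0.2234]
tool_rot: [0.084, 0.996, -0.0, 0.0]
contact_force: [1.4, -0.3, 0.4]
width: 0.0915
t: 36.5
tool_pos: [0.5598, 0.0741, 0.2212]
tool_rot: [0.084, 0.996, -0.0, 0.0]
contact_force: [-0.2, -0.3, 0.3]
width: 0.0912
[0.55978248 0.0735904  0.22089342]
```

View pics/c8.png

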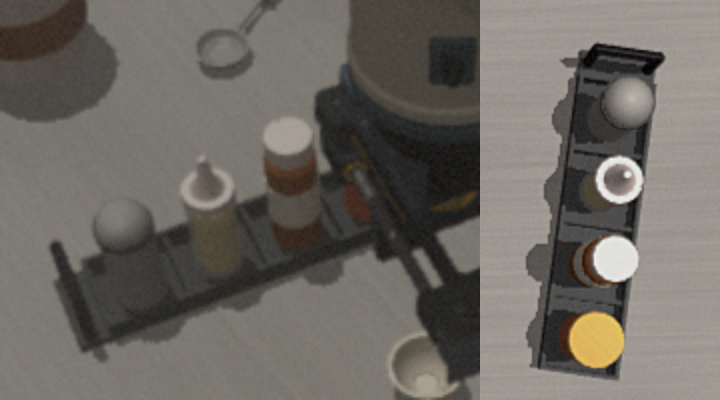

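The final view shows dredger, squeezer, bottle and jar (from the rack's handle outward) all upright, one per bay. The gripper is well clear.

```bash
python3 -c "
from cell import arm
print(arm.finish_job(), arm.state()['t'])"
```

```text
the job is handed in; nothing more can be done
the job is handed in; nothing more can be done
```

I moved all four containers into the rack in reverse order and handed the job in at about 37 s. From the bay farthest from the rack's handle to the nearest, they are jar, bottle, squeezer and dredger.

**Last checks:** The final top view shows all four upright, one per bay, with the gripper open and well away from them. The scene view agrees for the dredger, squeezer and bottle, but the arm mostly hides the jar there. For the jar, squeezer and dredger I felt a 5–7 N touchdown on the bay floor before letting go. For the bottle I saw none, so I released it at the computed floor height.

**What disagreed or failed:**
- **Camera offset:** The top camera differed from the scene and wrist cameras by about (2.5, 3.5) mm, so I corrected the top-camera positions.
- **Jar grip:** Gripped at mid-height, the jar read 47.4 mm instead of 45 mm because the pads were touching its lid. I opened the gripper and gripped the lid instead.
- **Dredger grip:** It read 45.5 mm instead of 44 mm, probably from touching the rim. The wrist camera showed it hanging upright, so I carried it that way.

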